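# Weigh the moss order

## Task

Get the moss order onto the bench scale. First pull the scraper up out of its wooden block, run its tip slowly along the gap between the packing board and the scale's platform, down inside the gap, from the far end to the end near the robot, so that no crumb falsifies the weight, and stand it back in its block. Then stand every lidded paper tub upright in the wooden tray on the packing board, and slide the loaded tray - never lifting it - over the step onto the scale until it stands flat, square and wholly on the middle of the platform; tip nothing over and leave the other things on the bench alone.

Things in the scene. Friction and masses are not known exactly. Their poses are not given: they have to be found in the camera images.
- board: packing board, fixed: a wooden plank on runners, 240 mm along its x, 230 mm along its y, top 66 mm above the bench. Origin on the bench under its centre, z up; the scale stands on its -y side
- scale: bench scale, fixed, beside the packing board with parallel edges: square steel platform 240 x 240 mm, its top 58 mm above the bench, so a step 8 mm down from the board. Between the platform's +y edge and the board is an open gap 16 mm wide, over 40 mm deep, straight along the scale's x. Origin on the bench under its centre, z up, x away from the robot. A display unit 125 mm high stands 70 mm behind the platform
- gap_far (a point): far end (away from the robot) of the gap between board and platform: middle of the gap's width, at the height of the platform's top
- gap_near (a point): near end (towards the robot) of the same gap, 240 mm from gap_far
- tray: loose weathered-wood order tray standing on the packing board, empty at first: outside 180 mm along its x and 166 mm along its y, flat floor 6 mm thick, walls 30 mm high and 8 mm thick, a 14 mm square post in each inside corner rising to 36 mm; 450 g. Origin at the centre of its underside, z up. Inside it measures 164 x 150 mm, room for four tubs in two by two
- block: wooden tool block, fixed on the bench: 120 mm along its x, 60 mm along its y, 60 mm high, with two upright bores 18 mm wide right through it, 30 mm either side of the centre along x. Origin on the bench under its centre, z up. The scraper stands in one bore, the other is empty
- scraper: gap scraper, 168 mm long, 90 g: steel shank 8 mm thick and 55 mm long, then a brass collar 28 mm wide and 8 mm high that rests on the block's top, then a round wooden handle 22 mm thick and 105 mm long. In the block it stands tip down, handle up. Origin at its tip, z along it towards the handle
- scraper_tip (a point): the scraper's tip (same point as its origin)
- tub1: a squat lidded paper tub of the order: upright cylinder 58 mm across, 66 mm high, cream with a brown lid, about 120 g; origin at the centre of its underside, z up. There are two to four tubs
- tub2: a squat lidded paper tub of the order: upright cylinder 58 mm across, 66 mm high, cream with a brown lid, about 120 g; origin at the centre of its underside, z up. There are two to four tubs
- tub3: a squat lidded paper tub of the order: upright cylinder 58 mm across, 66 mm high, cream with a brown lid, about 120 g; origin at the centre of its underside, z up. There are two to four tubs
- tub4: a squat lidded paper tub of the order: upright cylinder 58 mm across, 66 mm high, cream with a brown lid, about 120 g; origin at the centre of its underside, z up. There are two to four tubs
- jar: bystander, loose: amber glass jar with steel lid, 68 mm across, 95 mm high; among the tubs. Origin under its centre
- plant: bystander, fixed: white plant pot with a succulent, 98 mm across, about 110 mm high. Origin under its centre
- cups: bystander, loose: upturned stack of empty paper cups, 90 mm across at the foot, 121 mm high. Origin under its centre
- sprayer: bystander, loose: white bottle, 72 mm across, 200 mm high. Origin under its centre
Mind the look-alikes: they are no part of the job. What is shaped like the tray but yellow is not meant. Leave any turquoise look-alike of the tub4 alone.

How it is judged:
On the way, in this order (a step that is already met when the one before it is completed fails the run):
1. the scraper is pulled up out of its block (z of scraper_tip in the frame of block above 0.065 m), for 0.1 s.
2. its tip is down in the gap at the far end (y of scraper_tip in the frame of scale between 0.118 and 0.138 m and z of scraper_tip in the frame of scale between 0.01 and 0.056 m and x of scraper_tip in the frame of scale between 0.075 and 0.135 m), for 0.1 s.
3. its tip, still down in the gap, has come a third of the way (y of scraper_tip in the frame of scale between 0.118 and 0.138 m and z of scraper_tip in the frame of scale between 0.01 and 0.056 m and x of scraper_tip in the frame of scale between 0.031 and 0.059 m), for 0.05 s.
4. its tip, still down in the gap, has come half way (y of scraper_tip in the frame of scale between 0.118 and 0.138 m and z of scraper_tip in the frame of scale between 0.01 and 0.056 m and x of scraper_tip in the frame of scale between -0.014 and 0.014 m), for 0.05 s.
5. its tip, still down in the gap, has come two thirds of the way (y of scraper_tip in the frame of scale between 0.118 and 0.138 m and z of scraper_tip in the frame of scale between 0.01 and 0.056 m and x of scraper_tip in the frame of scale between -0.059 and -0.031 m), for 0.05 s.
6. its tip, still down in the gap, is at the near end (y of scraper_tip in the frame of scale between 0.118 and 0.138 m and z of scraper_tip in the frame of scale between 0.01 and 0.056 m and x of scraper_tip in the frame of scale between -0.135 and -0.075 m), for 0.1 s.
7. the scraper stands in its block again, let go (x of scraper_tip in the frame of block between -0.055 and 0.055 m and y of scraper_tip in the frame of block between -0.025 and 0.025 m and z of scraper_tip in the frame of block between -0.01 and 0.02 m and angle between scraper's own z axis and vertical below 0.2 rad and contact force between the fingers and scraper below 0.1 N), for 0.2 s.
8. every tub stands upright in the tray, let go, with the tray still on the packing board (x of tub1 in the frame of tray between -0.065 and 0.065 m and y of tub1 in the frame of tray between -0.06 and 0.06 m and z of tub1 in the frame of tray between -0.002 and 0.014 m and angle between each of tub1, tub2, tub3, tub4's own z axis and vertical below 0.12 rad and x of tub2 in the frame of tray between -0.065 and 0.065 m and y of tub2 in the frame of tray between -0.06 and 0.06 m and z of tub2 in the frame of tray between -0.002 and 0.014 m and x of tub3 in the frame of tray between -0.065 and 0.065 m and y of tub3 in the frame of tray between -0.06 and 0.06 m and z of tub3 in the frame of tray between -0.002 and 0.014 m and x of tub4 in the frame of tray between -0.065 and 0.065 m and y of tub4 in the frame of tray between -0.06 and 0.06 m and z of tub4 in the frame of tray between -0.002 and 0.014 m and y of tray in the frame of board between -0.05 and 0.06 m and z of tray in the frame of board between 0.06 and 0.072 m and contact force between the fingers and tub1 below 0.1 N and contact force between the fingers and tub2 below 0.1 N and contact force between the fingers and tub3 below 0.1 N and contact force between the fingers and tub4 below 0.1 N), for 0.2 s.
At the end, for the whole second after the job is handed in: The tray stands flat and at rest on the scale's platform, its centre within 30 mm (x) and 36 mm (y) of the platform's centre and square to it within 0.15 rad; every tub of this start stands upright on the tray's floor; the scraper stands in the tool block, tip down. All at rest and released (x of tub1 in the frame of tray between -0.065 and 0.065 m and y of tub1 in the frame of tray between -0.06 and 0.06 m and z of tub1 in the frame of tray between -0.002 and 0.014 m and angle between each of tub1, tub2, tub3, tub4's own z axis and vertical below 0.12 rad and x of tub2 in the frame of tray between -0.065 and 0.065 m and y of tub2 in the frame of tray between -0.06 and 0.06 m and z of tub2 in the frame of tray between -0.002 and 0.014 m and x of tub3 in the frame of tray between -0.065 and 0.065 m and y of tub3 in the frame of tray between -0.06 and 0.06 m and z of tub3 in the frame of tray between -0.002 and 0.014 m and x of tub4 in the frame of tray between -0.065 and 0.065 m and y of tub4 in the frame of tray between -0.06 and 0.06 m and z of tub4 in the frame of tray between -0.002 and 0.014 m and x of tray in the frame of scale between -0.03 and 0.03 m and y of tray in the frame of scale between -0.036 and 0.036 m and z of tray in the frame of scale between 0.054 and 0.062 m and angle between tray's own z axis and vertical below 0.03 rad and angle between the y axis of tray and the y axis of scale, either way round below 0.15 rad and x of scraper_tip in the frame of block between -0.055 and 0.055 m and y of scraper_tip in the frame of block between -0.025 and 0.025 m and z of scraper_tip in the frame of block between -0.01 and 0.02 m and angle between scraper's own z axis and vertical below 0.2 rad and linear speed of each of tub1, tub2, tub3, tub4, tray, scraper below 0.02 m/s); the robot touches nothing.
It fails at once if the tray lifted more than 15 mm clear of the packing board's level instead of slid (z of tray in the frame of board above 0.081 m).
It fails at once if the tray tipped by more than 14 degrees (angle between tray's own z axis and vertical above 0.25 rad).
It fails at once if the scraper moved faster than 0.15 m/s while its tip was in the gap (x of scraper_tip in the frame of scale between -0.12 and 0.12 m and y of scraper_tip in the frame of scale between 0.118 and 0.138 m and z of scraper_tip in the frame of scale below 0.054 m and linear speed of scraper above 0.15 m/s).
It fails at once if a bystander (jar, cup stack or sprayer) shifted by more than 50 mm (distance of any of jar, cups, sprayer from where it was at the start of the episode above 0.05 m).
Of tub1, tub2, tub3, tub4 only 2 to 4 are there at a start; the rules pass over those that are not, and their reading is None.
At some moment in a run one of tub1, tub2, tub3, tub4 may be knocked a few centimetres aside while the robot is not near it.
It also fails if it takes over 210 s, if anything falls off the work surface, if the arm or the gripper's body presses on something with over 40 N, if the wrist force passes 120 N, or if a joint passes its speed limit or range.

## Robot

A 7-joint arm with a two-finger parallel gripper is mounted at the origin on the work surface. World frame = base frame: x ahead of the robot, y to its left, z up, the work surface at z = 0. Lengths are in m, angles in rad, forces in N, time in s.
With the tool pointing down it reaches from about 0.425 to 0.875 m from the base axis. Payload 4.7 kg.
Tool frame: the origin (TCP) lies at the very end of the fingers, on their centre line; the grasp point (between the pads) lies 19 mm behind it; z points along the fingers, y is the line along which they close (so a half turn about z gives the same grasp; the last joint's range is limited). The gripper opens to 87 mm and grips with 3 to 60 N. Pads are 19 mm wide; open, the fingers measure 117 mm over their backs; the gripper's body (75 mm by 190 mm) begins 51 mm behind the grasp point.
Start: joints at [-1.22, 0.321, -0.07, 1.45, 0.023, 1.371, -0.057], TCP at [0.215, 0.613, 0.223] pointing down, gripper open.
Joint ranges: [-2.86, 2.86], [-0.3, 2.09], [-1.38, 1.24], [0.06, 2.45], [-1.56, 4.7], [0.09, 2.05], [-2.69, 2.69]. Speed limits (rad/s): [2.57, 2.57, 3.14, 3.14, 3.14, 3.14, 3.14].

## Interface

Orientations are given as a rotation vector (axis times angle).
In Python, from bench import get_state, get_image, get_calibration, close_job gives the robot as it stands.
- The arm moves only by the shell command python3 -m crank 'ROWS' [FORCE]. ROWS is JSON, a list of rows, each a list of 5 numbers: the opening, from 0 (shut) to 1 (fully open), then the shift along the world's x, y, z in units of 0.2 m (1.0 is 0.2 m), then the turn about the world's z in units of 2 pi rad (1.0 is 2 pi rad). A call has 1 to 5 rows; each row is the pose to reach, as a shift and turn from the pose commanded when the call began, turning the shorter way round; what a row does not reach only later rows make up. A row lasts 1/8 s, in which the tool goes at most 62.5 mm and 10.7 degrees, less where a joint would pass 70% of its speed; a pose out of reach is approached as far as the arm can. A call with a number of a shift or a turn outside -1 to 1 is refused whole. A call with a gripper value outside its range is refused whole. The fingers move at their own pace and stop on an object; FORCE is the grip in N (left out, the last holds). Time passes only in rows, so rows that repeat a pose let the fingers close. It gives the time, the measured TCP pose, the force, the opening and the grip force at its end, in the units of the state.
- get_state(): the state, without advancing time (a new reading comes with each control period).
- get_image(name): name is "scene" or "top" or "wrist"; returns the picture (480x640x3 uint8, red, green, blue); there is no depth.
- get_calibration(name): a dict with "fovy" (degrees; the focal length in pixels is half the picture's height over the tangent of half this angle, whatever the lens; pixels are square), "cx", "cy" (the principal point, pixels), "R" (3x3) and "t" (3): a world point X has camera coordinates R X + t. Camera axes: x right, y down, z forward; pixel columns grow to the right and rows downward; lengths in m; the calibration is good to about 2 mm. A picture is of the moment at which its call begins: read the wrist's pose just before it. get_calibration takes no time and is no camera call; for the wrist camera it gives the pose at the moment of the call.
- close_job(): hands the job in; it is judged then, once.
The state is a dict: "time": time; "joint_positions": joint angles; "qd": joint speeds; "joint_torque": joint torques, N m; "position": TCP position; "tool_rot": TCP orientation; "ft_force": force on the tool from outside, world axes, zero at the start; "torque": the same for the moment, N m; "grip_width": opening from 0.0 (shut) to 1.0 (fully open); "grip_force": force on a finger pad.
Only numpy, scipy, OpenCV 4.12 (cv2) and the standard library are available. Lean on these libraries where they do the work, as an engineer would, in place of code of your own. Each camera call takes 0.05 s, during which the arm holds its last target. There are 200 camera calls.

## Working session

There is one attempt and no reset: what is moved stays moved. The work goes in short steps, Python scripts to look and compute and a shell command to move; the robot and the scene stay as the last step left them, time stands still between calls to the robot, and variables do not carry over. Pictures are saved under pics/ and viewed, at most 16 in all, crops included, and the job is handed in when it is done.

```bash
mkdir -p pics; cat > h.py <<'E'
import numpy as np, cv2
from bench import get_state, get_image, get_calibration, close_job
def cal(n):
    c=get_calibration(n); f=240/np.tan(np.radians(c["fovy"])/2)
    return f,c["cx"],c["cy"],np.array(c["R"]),np.array(c["t"])
def p2w(C,u,v,z):
    f,cx,cy,R,t=C; d=R.T@np.array([(u-cx)/f,(v-cy)/f,1]); o=-R.T@t
    return o+d*(z-o[2])/d[2]
def w2p(C,X):
    f,cx,cy,R,t=C; q=R@np.array(X)+t; return np.array([cx+f*q[0]/q[2],cy+f*q[1]/q[2]])
def snap(n,name):
    C=cal(n); im=get_image(n)[:,:,::-1].copy(); cv2.imwrite(f"pics/{name}.png",im); return C,im
E
python3 - <<'E'
from h import *
for n in("scene","top"):
    C,im=snap(n,n+"0"); print(n,C[0],C[1],C[2],(-C[3].T@C[4]).round(3),C[3].round(3).tolist())
print(get_state())
E
```

```text
scene 474.4866274221338 328.27611221845063 238.12008973935704 [ 1.368 -0.49   0.955] [[0.496, 0.868, 0.014], [0.574, -0.316, -0.756], [-0.652, 0.382, -0.655]]
top 439.83740468682885 323.1564753048607 242.00861840592296 [0.327 0.014 1.123] [[-0.009, -1.0, 0.013], [-0.99, 0.007, -0.144], [0.144, -0.014, -0.99]]
{'time': 0.1, 'joint_positions': array([-1.21990153,  0.32176709, -0.07005315,  1.45157004,  0.02261584,
        1.37078899, -0.05688533]), 'qd': array([ 5.04788814e-05, -1.03727421e-03,  1.03579090e-03, -3.64987971e-03,
        8.58104056e-04,  1.16927684e-04, -7.90983285e-04]), 'joint_torque': array([-2.78187972e-04, -4.92575920e+01, -4.06006370e-01, -3.13397706e+01,
       -6.42354065e-02,  3.95157421e-02,  6.37505195e-05]), 'position': array([0.214706  , 0.61298571, 0.22155026]), 'tool_rot': array([-5.26484737e-01, -3.09698416e+00,  2.73086600e-03]), 'ft_force': array([ 0.24562681, -0.49991553, -0.17694414]), 'torque': array([-0.05064479,  0.01728686, -0.01921325]), 'grip_force': 0.0, 'grip_width': 0.9980493040665216}
```

View pics/top0.png

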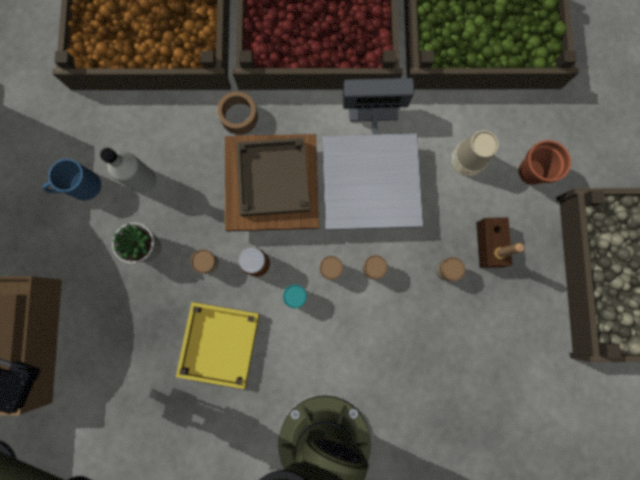

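View pics/scene0.png

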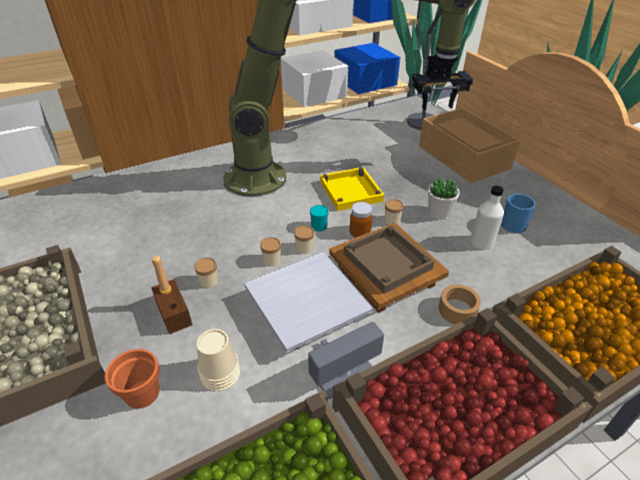

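The top view shows four brown-lidded cream tubs at (204,261), (331,267), (375,267) and (452,270). The look-alikes are the turquoise tub (295,297), the jar (254,261) and the yellow tray (220,345). The weathered tray to use is at (275,178), the block is at (494,243), and the scraper handle top is at (518,248). I'll check these in one close crop.

```bash
python3 - <<'E'
from h import *
im=cv2.imread("pics/top0.png"); C=cal("top")
cv2.imwrite("pics/crop0.png",cv2.resize(im[120:310,190:540],(800,434),interpolation=cv2.INTER_CUBIC))
P=lambda n,u,v,z:print(n,p2w(C,u,v,z).round(4))
for n,u,v in(("t1",204,261),("t2",331,267),("t3",375,267),("t4",452,270),("turq",295,297)):P(n,u,v,.066)
P("jar",253,261,.095);P("scrTop",518,248,.165)
# scale/board corners
g=cv2.cvtColor(im,cv2.COLOR_BGR2GRAY)
for n,z,a in(("scale",.058,[(322,136),(417,135),(421,226),(325,228)]),("board",.066,[(225,136),(317,135),(319,228),(225,230)]),("tray",.036,[(240,142)])):
    for u,v in a:P(n,u,v,z)
E
```

```text
t1 [0.4365 0.2855 0.066 ]
t2 [ 0.4197 -0.0197  0.066 ]
t3 [ 0.4189 -0.1259  0.066 ]
t4 [ 0.4101 -0.3119  0.066 ]
turq [0.3487 0.0669 0.066 ]
jar [0.4326 0.1637 0.095 ]
scrTop [ 0.4499 -0.4303  0.165 ]
scale [ 0.7533 -0.001   0.058 ]
scale [ 0.7551 -0.2426  0.058 ]
scale [ 0.52   -0.2432  0.058 ]
scale [ 0.5165 -0.0063  0.058 ]
board [0.751  0.2424 0.066 ]
board [0.7528 0.0117 0.066 ]
board [0.5152 0.0084 0.066 ]
board [0.5118 0.2369 0.066 ]
tray [0.7467 0.2101 0.036 ]
```

View pics/crop0.png

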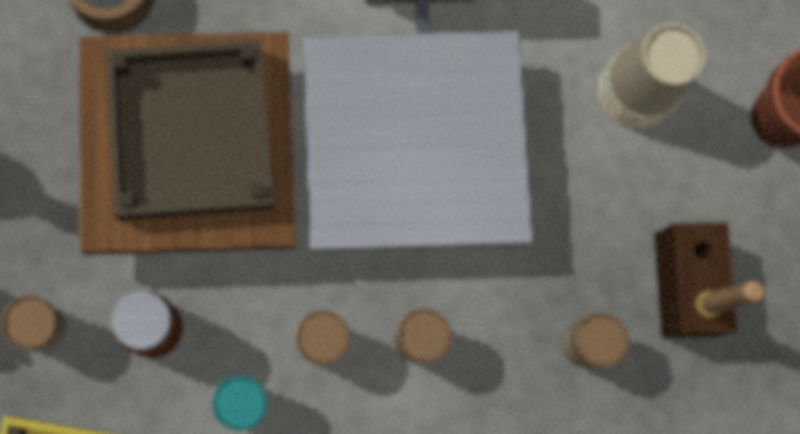

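```bash
python3 - <<'E'
from h import *
from scipy.optimize import least_squares
C=cal("top"); k=350/800
def fit(n,pts,z,sx,sy,x0):
    W=np.array([p2w(C,190+u*k,120+v*k,z)[:2] for u,v in pts])
    loc=np.array([(sx,sy),(sx,-sy),(-sx,-sy),(-sx,sy)])/2
    f=lambda q:((loc@np.array([[np.cos(q[2]),np.sin(q[2])],[-np.sin(q[2]),np.cos(q[2])]])+q[:2])-W).ravel()
    r=least_squares(f,x0); print(n,r.x.round(4),"resid mm",(r.fun*1000).round(1)); return r.x
s=fit("scale",[(303,36),(518,31),(532,241),(311,248)],.058,.24,.24,[.63,-.12,0])
b=fit("board",[(80,36),(289,33),(296,246),(81,252)],.066,.24,.23,[.63,.12,0])
fit("tray",[(110,47),(260,42),(272,209),(117,216)],.098,.18,.166,[.63,.12,0])
fit("block",[(657,232),(726,224),(735,329),(664,336)],.06,.12,.06,[.45,-.4,0])
for n,q in(("s",s),("b",b)): print(n,"ydir offset b in s:",)
c,si=np.cos(s[2]),np.sin(s[2]); d=b[:2]-s[:2]; print("board in scale",c*d[0]+si*d[1],-si*d[0]+c*d[1],"expect y .251")
for x in(.12,0,-.12): print("gap",x,s[0]+c*x-si*.128,s[1]+si*x+c*.128)
for n,u,v,z in(("collar",708,303,.065),("htop",752,291,.173),("bore2",702,249,.06),("t1",30,323,.066),("t2",323,337,.066),("t3",424,336,.066),("t4",600,341,.066)):print(n,p2w(C,190+u*k,120+v*k,z).round(4))
st=get_state(); print(st["position"],st["tool_rot"])
from scipy.spatial.transform import Rotation as Ro
print(Ro.from_rotvec(st["tool_rot"]).as_matrix().round(3))
E
```

```text
scale [ 0.6374 -0.1252  0.0244] resid mm [ 0.4  0.1  1.4 -0.4 -1.  -0.5 -0.8  0.8]
board [0.6333 0.1247 0.0215] resid mm [-0.9 -0.3  1.5 -0.8 -0.3 -0.1 -0.3  1.2]
tray [0.6377 0.1181 0.0503] resid mm [-3.1  2.1  0.3 -4.4  2.3 -1.4  0.4  3.7]
block [ 0.4775 -0.4214  0.0334] resid mm [ 6.5 -6.4  0.1  9.2 -5.7  6.9 -0.8 -9.7]
s ydir offset b in s:
b ydir offset b in s:
board in scale 0.0020375721540706803 0.24987026410241447 expect y .251
gap 0.12 0.7542349100557083 0.005702452068805847
gap 0 0.6342707480264037 0.0027699056315344806
gap -0.12 0.5143065859970991 -0.00016264080573688555
collar [ 0.4518 -0.4311  0.065 ]
htop [ 0.4503 -0.4289  0.173 ]
bore2 [ 0.5111 -0.4306  0.06  ]
t1 [0.4358 0.2876 0.066 ]
t2 [ 0.4186 -0.0205  0.066 ]
t3 [ 0.4188 -0.1271  0.066 ]
t4 [ 0.4121 -0.3132  0.066 ]
[0.214706   0.61298571 0.22155026] [-5.26484737e-01 -3.09698416e+00  2.73086600e-03]
[[-0.944  0.33  -0.   ]
 [ 0.33   0.944 -0.002]
 [-0.    -0.002 -1.   ]]
```

```bash

python3 -m crank '[[1,0.5,-0.5,0.4,0.05],[1,1,-1,0.4,0.054],[1,1,-1,0.4,0.054],[1,1,-1,0.4,0.054],[1,1,-1,0.4,0.054]]'
python3 -m crank '[[1,0.6,-0.9,0,0],[1,0.6,-0.9,0,0],[1,0.6,-0.9,0,0],[1,0.6,-0.9,0,0]]'
python3 -m crank '[[1,0,-1,0,0],[1,0,-1,0,0],[1,0,-1,0,0],[1,0,-1,0,0]]'
python3 -m crank '[[1,0,-1,0,0],[1,0,-1,0,0],[1,0,-1,0,0],[1,0,-1,0,0]]'
python3 -m crank '[[1,-0.42,-1,0,0],[1,-0.42,-1,0,0],[1,-0.42,-1,0,0],[1,-0.42,-1,0,0],[1,-0.42,-1,0,0]]'
python3 - <<'E'
from h import *
C,im=snap("wrist","w0"); st=get_state(); print(st["position"],st["tool_rot"],st["time"])
print("pred htop",w2p(C,[.451,-.43,.173]),"collar",w2p(C,[.451,-.43,.068]),(-C[3].T@C[4]).round(3))
E
```

```text
time: 0.72
position: [0.4171, 0.4107, 0.303]
tool_rot: [0.001, 3.141, -0.001]
ft_force: [-0.6, 1.0, -0.7]
grip_width: 0.997
grip_force: 0.0
time: 1.23
position: [0.5368, 0.2286, 0.3023]
tool_rot: [0.006, 3.141, -0.003]
ft_force: [-0.0, 0.1, 0.2]
grip_width: 0.999
grip_force: 0.0
time: 1.72
position: [0.5345, 0.0274, 0.3027]
tool_rot: [0.01, 3.141, -0.002]
ft_force: [0.7, 0.5, -0.3]
grip_width: 1.0
grip_force: 0.0
time: 2.22
position: [0.5336, -0.1714, 0.3025]
tool_rot: [-0.008, -3.141, 0.003]
ft_force: [0.1, 1.3, 0.2]
grip_width: 1.0
grip_force: 0.0
time: 2.85
position: [0.4499, -0.3677, 0.3022]
tool_rot: [-0.001, -3.141, -0.0]
ft_force: [0.7, 0.4, -0.6]
grip_width: 1.004
grip_force: 0.0
[ 0.45135574 -0.3656345   0.30213842] [ 3.85825474e-03 -3.14141190e+00 -2.03893832e-03] 2.9
pred htop [237.22821841 234.62470934] collar [257.39343209 208.23674704] [ 0.372 -0.367  0.464]
```

View pics/w0.png

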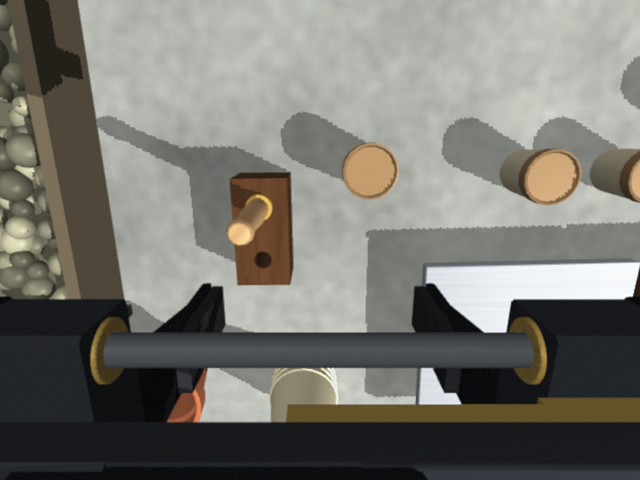

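The wrist view agrees with my estimate. The handle top is at (240,233) against a predicted (237,235), and the collar is at (260,207). I'll grasp the scraper now.

```bash

python3 -m crank '[[1,0,-0.325,0,0],[1,0,-0.325,0,0],[1,0,-0.325,-0.3,0],[1,0,-0.325,-0.6,0],[1,0,-0.325,-0.885,0]]' 40
python3 -m crank '[[1,0,0,0,0],[0,0,0,0,0],[0,0,0,0,0],[0,0,0,0,0],[0,0,0,0,0]]' 40
python3 -m crank '[[0,0,0,0,0],[0,0,0,0.15,0],[0,0,0,0.3,0],[0,0,0,0.5,0],[0,0,0,0.7,0]]' 40
python3 - <<'E'
from h import *
C,im=snap("scene","s1"); cv2.imwrite("pics/s1c.png",cv2.resize(im[150:390,60:380],(640,480)))
print(get_state()["position"])
E
```

```text
time: 3.52
position: [0.4533, -0.4278, 0.1235]
tool_rot: [-0.011, 3.14, 0.004]
ft_force: [-0.0, 0.3, -0.8]
grip_width: 0.995
grip_force: 0.0
time: 4.15
position: [0.4512, -0.4319, 0.1266]
tool_rot: [-0.004, 3.14, -0.001]
ft_force: [0.3, 0.2, 0.4]
grip_width: 0.631
grip_force: 0.0
time: 4.78
position: [0.4506, -0.4314, 0.2667]
tool_rot: [0.004, -3.141, -0.0]
ft_force: [0.1, -0.5, -0.3]
grip_width: 0.064
grip_force: 0.0
[ 0.45223863 -0.43347748  0.27283143]
```

View pics/s1c.png

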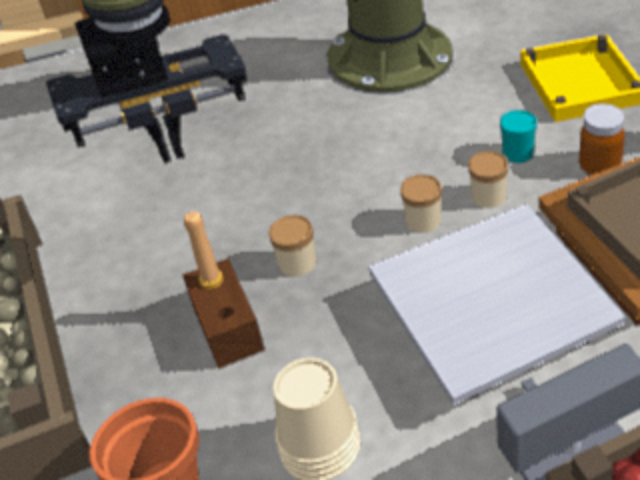

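The fingers were too slow, so they missed. The scraper still stands undisturbed at (205,250) in the crop. I'll retry with a longer closing time.

```bash

for i in 1 2 3; do python3 -m crank '[[1,0,0,0,0],[1,0,0,0,0],[1,0,0,0,0],[1,0,0,0,0],[1,0,0,0,0]]' | grep width; done
python3 -m crank '[[1,0,0,-0.2,0],[1,0,0,-0.4,0],[1,0,0,-0.6,0],[1,0,0,-0.73,0],[1,0,0,-0.73,0]]' 40
for i in 1 2 3; do python3 -m crank '[[0,0,0,0,0],[0,0,0,0,0],[0,0,0,0,0],[0,0,0,0,0],[0,0,0,0,0]]' 40|grep -E "pos|grip"; done
```

```text
grip_width: 0.519
grip_width: 0.987
grip_width: 1.001
time: 7.32
position: [0.4497, -0.4303, 0.1175]
tool_rot: [0.004, -3.138, -0.004]
ft_force: [-0.0, -0.8, 1.3]
grip_width: 1.002
grip_force: 0.0
position: [0.4509, -0.4315, 0.1198]
grip_width: 0.514
grip_force: 0.0
position: [0.4508, -0.4314, 0.1195]
grip_width: 0.242
grip_force: 40.0
position: [0.4508, -0.4315, 0.1196]
grip_width: 0.243
grip_force: 40.0
```

```bash

python3 -m crank '[[0,0,0,0.2,0],[0,0,0,0.4,0],[0,0,0,0.6,0],[0,0,0,0.8,0],[0,0,0,0.9,0]]' 40
python3 -m crank '[[0,0.2,0.25,0,0],[0,0.4,0.5,0,0],[0,0.6,0.75,0,0],[0,0.7,1,0,0],[0,0.7,1,0,0]]' 40 |grep -E "pos|grip"
python3 -m crank '[[0,0.2,0.2,0,0],[0,0.4,0.4,0,0],[0,0.6,0.6,0,0],[0,0.74,0.8,0,0],[0,0.74,1,0,0]]' 40|grep -E "pos|grip"
python3 -m crank '[[0,0,0.18,0,0],[0,0,0.18,-0.2,0],[0,0,0.18,-0.4,0],[0,0,0.18,-0.55,0],[0,0,0.18,-0.55,0]]' 40
python3 - <<'E'
from h import *
C,im=snap("wrist","w1"); st=get_state(); p=st["position"];print(p,st["tool_rot"])
print("tip pred",w2p(C,p-[0,0,.115]))
C2,im2=snap("scene","s2"); u,v=w2p(C2,p-[0,0,.115]).astype(int); print(u,v)
cv2.imwrite("pics/both.png",np.hstack([cv2.resize(im[120:480,120:520],(400,360)),cv2.resize(im2[v-60:v+60,u-67:u+66],(400,360),interpolation=cv2.INTER_CUBIC)]))
E
```

```text
time: 9.82
position: [0.4511, -0.4323, 0.3023]
tool_rot: [-0.004, 3.139, -0.003]
ft_force: [0.3, -0.3, -0.9]
grip_width: 0.243
grip_force: 40.0
position: [0.5942, -0.2238, 0.2986]
grip_width: 0.246
grip_force: 40.0
position: [0.74, -0.031, 0.2977]
grip_width: 0.239
grip_force: 40.0
time: 11.7
position: [0.7369, 0.0037, 0.1864]
tool_rot: [0.002, -3.136, 0.001]
ft_force: [-0.6, 0.9, -1.3]
grip_width: 0.245
grip_force: 40.0
[0.7383091  0.00368946 0.18897316] [ 2.63961238e-03 -3.13976365e+00  8.09470582e-04]
tip pred [316.7654371  241.50391494]
370 297
```

View pics/both.png

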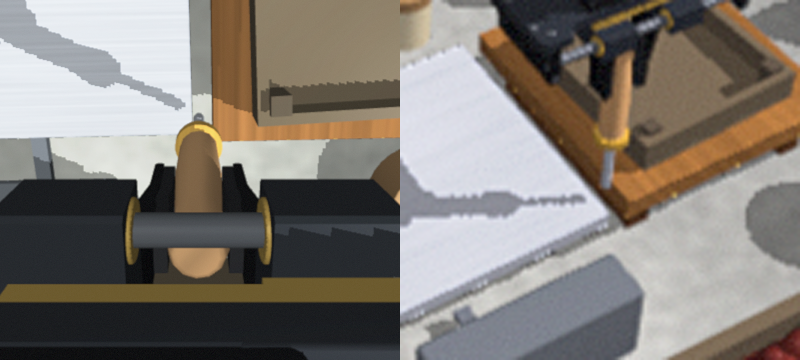

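```bash
cat > gap.py <<'E'
from h import *
im=cv2.imread("pics/w1.png"); C=cal("wrist")
hs=cv2.cvtColor(im,cv2.COLOR_BGR2HSV).astype(int)
pl=[];bo=[]
for v in range(130,225,5):
    sat=hs[v,290:360,1]; val=hs[v,290:360,2]
    b=290+np.argmax(sat>110)            # wood start
    g=im[v,290:b].astype(int).sum(1); e=290+np.argmin(np.diff(g))+1
    pl.append(p2w(C,e,v,.058)); bo.append(p2w(C,b,v,.066))
    if v%20==0: print(v,e,b,pl[-1].round(4),bo[-1].round(4))
for n,a in(("pl",pl),("bo",bo)):
    a=np.array(a); k=np.polyfit(a[:,0],a[:,1],1); print(n,k.round(4),"y@.735",np.polyval(k,.735).round(4))
print("tip",p2w(C,318,237,.074))
E
python3 gap.py
```

```text
140 309 331 [ 0.6691 -0.0021  0.058 ] [0.6689 0.0139 0.066 ]
160 310 332 [ 0.6836 -0.0015  0.058 ] [0.683  0.0148 0.066 ]
180 310 332 [ 0.6986 -0.0015  0.058 ] [0.6975 0.0149 0.066 ]
200 311 332 [ 0.7139 -0.0008  0.058 ] [0.7125 0.0151 0.066 ]
220 332 333 [0.7298 0.0156 0.058 ] [0.7279 0.016  0.066 ]
pl [ 0.1537 -0.1065] y@.735 0.0065
bo [ 0.0276 -0.0044] y@.735 0.0159
tip [0.73914145 0.00458471 0.074     ]
```

```bash

python3 -m crank '[[0,0,0.015,0,0],[0,0,0.015,0,0],[0,0,0.015,-0.04,0],[0,0,0.015,-0.08,0],[0,0,0.015,-0.1,0]]' 40|grep -E "pos|ft"
python3 -m crank '[[0,0,0,-0.03,0],[0,0,0,-0.06,0],[0,0,0,-0.09,0],[0,0,0,-0.1,0],[0,0,0,-0.1,0]]' 40
python3 - <<'E'
from h import *
C,im=snap("wrist","w2"); st=get_state(); p=st["position"];print(p,st["ft_force"])
C2,im2=snap("scene","s3"); u,v=w2p(C2,p-[0,0,.09]).astype(int)
cv2.imwrite("pics/both2.png",np.hstack([cv2.resize(im[150:330,220:420],(400,360)),cv2.resize(im2[v-60:v+60,u-67:u+66],(400,360),interpolation=cv2.INTER_CUBIC)]))
E
```

```text
position: [0.7383, 0.0075, 0.1683]
ft_force: [-0.0, -0.5, -0.1]
time: 13.05
position: [0.7388, 0.0075, 0.1495]
tool_rot: [0.004, -3.141, 0.0]
ft_force: [-0.1, -0.2, -1.0]
grip_width: 0.247
grip_force: 40.0
[0.73891271 0.00747456 0.14970894] [-0.28591614 -0.36393821 -0.69491258]
```

View pics/both2.png

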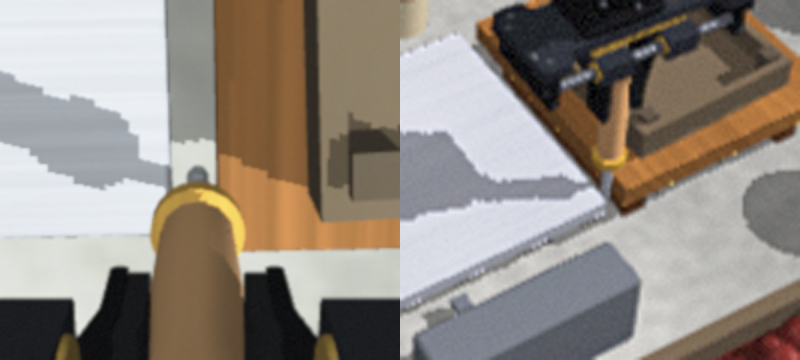

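The left view shows the shank (col 198) inside the gap (cols 170–218), with no contact force. I'll sweep it now.

```bash

python3 -m crank '[[0,-0.05,-0.003,0,0],[0,-0.1,-0.004,0,0],[0,-0.15,-0.006,0,0],[0,-0.2,-0.007,0,0],[0,-0.25,-0.008,0,0]]' 40|grep -E "pos|ft"
python3 -m crank '[[0,-0.05,-0.001,0,0],[0,-0.1,-0.003,0,0],[0,-0.15,-0.004,0,0],[0,-0.2,-0.005,0,0],[0,-0.25,-0.007,0,0]]' 40|grep -E "pos|ft"
python3 - <<'E'
from h import *
C,im=snap("wrist","w3"); cv2.imwrite("pics/w3c.png",cv2.resize(im[150:330,220:420],(400,360)))
E
```

```text
position: [0.6881, 0.0059, 0.1498]
ft_force: [-0.6, 0.1, -1.1]
position: [0.6382, 0.0045, 0.1496]
ft_force: [0.9, 0.7, -0.9]
```

View pics/w3c.png

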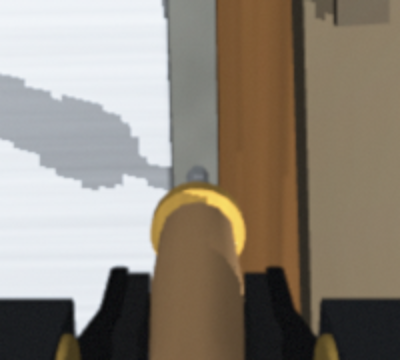

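The shank is at col 198 and the gap spans 172–218, so it is still centred. Continue.

```bash

python3 -m crank '[[0,-0.05,-0.001,0,0],[0,-0.1,-0.003,0,0],[0,-0.15,-0.004,0,0],[0,-0.2,-0.005,0,0],[0,-0.25,-0.007,0,0]]' 40|grep -E "pos|ft"
python3 -m crank '[[0,-0.05,-0.001,0,0],[0,-0.1,-0.003,0,0],[0,-0.15,-0.004,0,0],[0,-0.2,-0.005,0,0],[0,-0.25,-0.007,0,0]]' 40|grep -E "pos|ft"
python3 -m crank '[[0,-0.03,-0.001,0,0],[0,-0.05,-0.001,0,0],[0,-0.05,-0.001,0,0],[0,-0.05,-0.001,0,0]]' 40|grep -E "pos|ft"
python3 -m crank '[[0,0,0,0.05,0],[0,0,0,0.1,0],[0,0,0,0.15,0],[0,0,0,0.2,0],[0,0,0,0.25,0]]' 40|grep -E "pos|ft"
python3 -m crank '[[0,0,0,0.2,0],[0,0,0,0.4,0],[0,0,0,0.5,0],[0,0,0,0.5,0]]' 40|grep -E "pos|ft"
python3 -m crank '[[0,-0.1,-0.25,0,0],[0,-0.2,-0.5,0,0],[0,-0.28,-0.75,0,0],[0,-0.38,-1,0,0],[0,-0.38,-1,0,0]]' 40 |grep -E "pos|grip"
python3 -m crank '[[0,0,-0.25,0,0],[0,0,-0.5,0,0],[0,0,-0.75,0,0],[0,0,-1,0,0],[0,0,-1,0,0]]' 40 |grep -E "pos|grip"
python3 -m crank '[[0,0,-0.1,0,0],[0,0,-0.165,0,0],[0,0,-0.165,0,0],[0,0,-0.165,0,0]]' 40 
```

```text
position: [0.5882, 0.003, 0.1496]
ft_force: [-0.1, 0.5, -1.4]
position: [0.5382, 0.0016, 0.1496]
ft_force: [-0.2, -0.1, -1.3]
position: [0.5291, 0.0015, 0.1497]
ft_force: [0.2, 1.0, -0.9]
position: [0.5289, 0.0015, 0.2004]
ft_force: [1.4, -0.2, -1.0]
position: [0.5298, 0.0014, 0.3014]
ft_force: [0.3, 0.2, -0.8]
position: [0.4499, -0.2034, 0.2988]
grip_width: 0.236
grip_force: 40.0
position: [0.4507, -0.4017, 0.2972]
grip_width: 0.245
grip_force: 40.0
time: 19.08
position: [0.4532, -0.4305, 0.2995]
tool_rot: [-0.005, 3.141, 0.002]
ft_force: [-0.7, 0.5, -0.9]
grip_width: 0.244
grip_force: 40.0
```

```bash

python3 -m crank '[[0,-0.005,-0.002,-0.2,0],[0,-0.005,-0.002,-0.4,0],[0,-0.005,-0.002,-0.55,0],[0,-0.005,-0.002,-0.58,0],[0,-0.005,-0.002,-0.58,0]]' 40 
python3 -m crank '[[0,0,0,-0.06,0],[0,0,0,-0.12,0],[0,0,0,-0.18,0],[0,0,0,-0.24,0],[0,0,0,-0.29,0]]' 40 |grep -E "pos|ft"
python3 -m crank '[[0,0,0,0,0],[0,0,0,-0.015,0],[0,0,0,-0.015,0]]' 40 |grep -E "pos|ft"
```

```text
time: 19.7
position: [0.4524, -0.4317, 0.1844]
tool_rot: [-0.005, 3.141, -0.0]
ft_force: [0.7, 0.4, -1.1]
grip_width: 0.242
grip_force: 40.0
position: [0.4517, -0.4318, 0.1245]
ft_force: [-0.2, -0.0, -1.5]
position: [0.4519, -0.432, 0.1228]
ft_force: [-0.1, 0.3, -0.6]
```

```bash

python3 -m crank '[[0,0,0,-0.008,0],[0,0,0,-0.015,0],[0,0,0,-0.015,0]]' 40 |grep -E "pos|ft"
for i in 1 2 3; do python3 -m crank '[[1,0,0,0,0],[1,0,0,0,0],[1,0,0,0,0],[1,0,0,0,0],[1,0,0,0,0]]' 40 | grep width; done
python3 -m crank '[[1,0,0,0.2,0],[1,0,0,0.5,0],[1,0,0,0.8,0],[1,0,0,0.9,0],[1,0,0,0.9,0]]' | grep pos
python3 -m crank '[[1,-0.35,0.3,0,0],[1,-0.35,0.3,0,0],[1,-0.35,0.3,0,0],[1,-0.35,0.3,0,0]]' | grep pos
python3 - <<'E'
from h import *
C,im=snap("scene","s4"); print(get_state()["time"])
C2,im2=snap("wrist","w4")
cv2.imwrite("pics/b4.png",np.hstack([cv2.resize(im[170:370,110:360],(400,320)),cv2.resize(im2,(400,320))]))
E
```

```text
position: [0.4519, -0.4319, 0.1196]
ft_force: [-1.1, 0.2, -0.3]
grip_width: 0.725
grip_width: 0.998
grip_width: 1.0
position: [0.4521, -0.4325, 0.3006]
position: [0.3824, -0.3713, 0.2986]
24.125
```

View pics/b4.png

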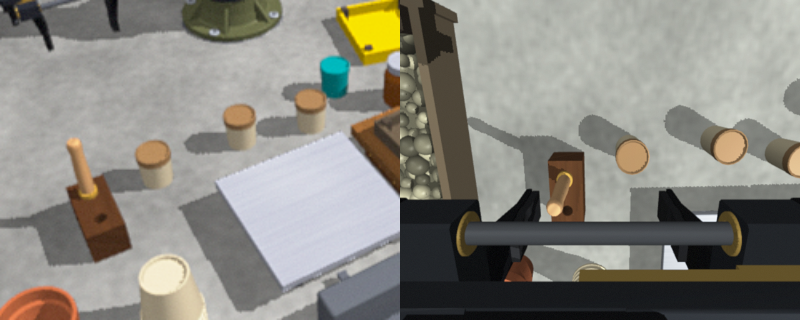

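Left view: the scraper is back in its block (85,185) and the tubs look unmoved. Right view: tub4 is at full-image px (505,233). Next I'll write a lid detector for the wrist and top cameras.

```bash
cat > lids.py <<'E'
from h import *
import sys
def lids(n,name,z=.066):
    C,im=snap(n,name); h=cv2.cvtColor(im,cv2.COLOR_BGR2HSV)
    m=cv2.inRange(h,(6,70,90),(18,190,255)); m=cv2.morphologyEx(m,cv2.MORPH_OPEN,np.ones((3,3)))
    out=[]
    for c in cv2.findContours(m,cv2.RETR_EXTERNAL,cv2.CHAIN_APPROX_NONE)[0]:
        if len(c)<20: continue
        c=cv2.convexHull(c); (u,v),(a,b),_=cv2.fitEllipse(c) if len(c)>=5 else ((0,0),(1,1),0)
        W=np.array([p2w(C,*q[0],z)[:2] for q in c]); 
        (x,y),r=cv2.minEnclosingCircle((W*1000).astype(np.float32))
        if 22<r<36 and b<1.35*a: out.append((x/1000,y/1000)); print(n,"px",round(u),round(v),"xy mm",round(x),round(y),"r",round(r,1))
    return C,im,out
if __name__=="__main__":
    for n in sys.argv[2:]: lids(n,n[0]+sys.argv[1])
    s=get_state(); print(s["time"],s["position"].round(4),s["joint_positions"].round(2))
E
python3 lids.py 5 wrist top
```

```text
wrist px 643 241 xy mm 420 -28 r 27.0
wrist px 372 235 xy mm 412 -313 r 29.7
wrist px 529 220 xy mm 395 -149 r 29.6
top px 385 276 xy mm 395 -148 r 28.5
top px 452 269 xy mm 413 -312 r 29.7
top px 331 267 xy mm 418 -20 r 27.2
top px 202 261 xy mm 437 290 r 28.3
top px 179 56 xy mm 967 364 r 26.8
top px 93 48 xy mm 990 586 r 29.7
top px 141 26 xy mm 1052 464 r 29.4
24.275 [ 0.3822 -0.3722  0.2992] [-0.25  0.04  1.02  1.65 -0.03  1.47  2.34]
```

Tub3 was knocked to (0.395,−0.149). It is still upright, and both cameras agree on that position. I'll start with tub4 and turn the fingers to close along x.

```bash

python3 -m crank '[[1,0.15,0.295,0,-0.03],[1,0.15,0.295,0,-0.06],[1,0.15,0.295,0,-0.09],[1,0.15,0.295,0,-0.12],[1,0.15,0.295,0,-0.15]]' 15|grep -E "pos|rot"
python3 -m crank '[[1,0,0,0,-0.03],[1,0,0,0,-0.06],[1,0,0,0,-0.1],[1,0,0,0,-0.1],[1,0,0,0,-0.1]]'
python3 lids.py 6 wrist top
```

```text
position: [0.4121, -0.3133, 0.2994]
tool_rot: [-1.368, -2.828, 0.002]
time: 25.52
position: [0.412, -0.3133, 0.2994]
tool_rot: [-2.168, -2.274, 0.002]
ft_force: [0.4, 0.4, -0.1]
grip_width: 0.997
grip_force: 0.0
wrist px 320 206 xy mm 413 -312 r 29.3
wrist px 310 31 xy mm 397 -149 r 28.9
top px 385 276 xy mm 395 -149 r 28.3
top px 452 269 xy mm 413 -312 r 29.7
top px 331 268 xy mm 418 -19 r 27.5
top px 202 261 xy mm 437 290 r 28.7
top px 93 48 xy mm 990 587 r 30.9
top px 141 26 xy mm 1051 465 r 29.5
25.625 [ 0.4119 -0.3131  0.2995] [-0.33 -0.02  0.92  1.68  0.02  1.48  0.64]
```

```bash

python3 -m crank '[[1,0.005,0.005,-0.3,0],[1,0.005,0.005,-0.6,0],[1,0.005,0.005,-0.8,0],[1,0.005,0.005,-0.9,0],[1,0.005,0.005,-0.9,0]]'|grep -E "pos|ft"
python3 -m crank '[[1,0,0,-0.2,0],[1,0,0,-0.415,0],[1,0,0,-0.415,0]]'|grep -E "pos|ft"
for i in 1 2; do python3 -m crank '[[0,0,0,0,0],[0,0,0,0,0],[0,0,0,0,0],[0,0,0,0,0],[0,0,0,0,0]]' 15|grep -E "pos|grip"; done
python3 -m crank '[[0,0,0,0.1,0],[0,0,0,0.3,0],[0,0,0,0.6,0],[0,0,0,0.9,0],[0,0,0,1,0]]'|grep -E "pos|grip"
```

```text
position: [0.4117, -0.3114, 0.1182]
ft_force: [-1.0, -0.6, 1.3]
position: [0.4114, -0.3111, 0.0354]
ft_force: [-0.5, -0.2, 0.8]
position: [0.4135, -0.3121, 0.0374]
grip_width: 0.659
grip_force: 15.0
position: [0.4135, -0.3121, 0.0374]
grip_width: 0.663
grip_force: 15.0
position: [0.4137, -0.3136, 0.2412]
grip_width: 0.663
grip_force: 15.0
```

```bash

python3 -m crank '[[0,0.25,0.25,0.1,0],[0,0.5,0.5,0.2,0],[0,0.7,0.7,0.2,0],[0,0.9,0.9,0.2,0],[0,1,1,0.2,0]]'|grep -E "pos|grip"
python3 -m crank '[[0,0.1,0.25,0.1,0],[0,0.1,0.5,0.1,0],[0,0.1,0.75,0.1,0],[0,0.1,0.75,0.1,0]]'|grep -E "pos|rot"
python3 - <<'E'
from h import *
C,im=snap("wrist","w7"); st=get_state(); print(st["position"],st["joint_positions"].round(2))
print([w2p(C,[.6377+a*.09,.1181+b*.083,.096]).round() for a,b in((1,1),(1,-1),(-1,-1),(-1,1))],(-C[3].T@C[4]).round(3))
E
```

```text
position: [0.6145, -0.1082, 0.2769]
grip_width: 0.662
grip_force: 15.0
position: [0.6324, 0.045, 0.2967]
tool_rot: [-2.156, -2.282, -0.001]
[0.63243814 0.04096528 0.29689999] [-0.69  0.31  0.75  1.4  -0.21  1.51  0.11]
[array([440.,  42.]), array([416., 231.]), array([230., 220.]), array([229.,  29.])] [0.628 0.124 0.459]
```

View pics/w7.png

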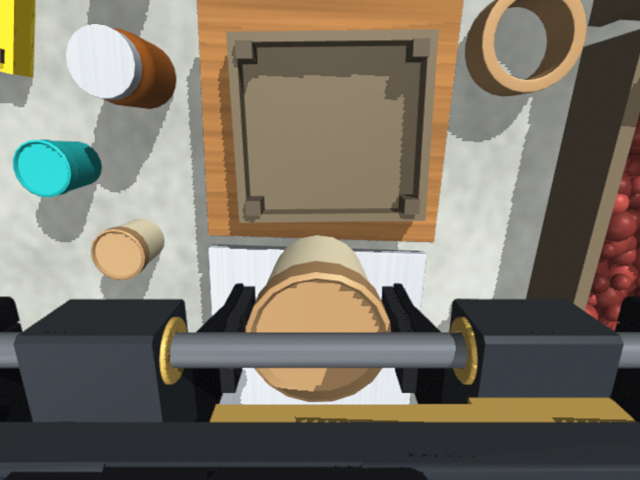

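The wrist view shows the empty tray, with rim corners at (437,29), (425,222), (237,222) and (229,32). I'll fit its pose.

```bash
python3 - <<'E'
from h import *
from scipy.optimize import least_squares
C=cal("wrist")
W=np.array([p2w(C,u,v,.096)[:2] for u,v in((437,29),(425,222),(237,222),(229,32))])
loc=np.array([(.09,.083),(.09,-.083),(-.09,-.083),(-.09,.083)])
R=lambda a:np.array([[np.cos(a),np.sin(a)],[-np.sin(a),np.cos(a)]])
f=lambda q:(loc@R(q[2])+q[:2]-W).ravel()
r=least_squares(f,[.63,.12,0]); print(r.x.round(4),(r.fun*1000).round(1))
p=get_state()["position"];print(p)
for a,b in((1,1),(1,-1),(-1,1),(-1,-1)):
    t=np.array([a*.037,b*.035])@R(r.x[2])+r.x[:2]; print(a,b,t.round(4),"units",((t-p[:2])/.2).round(3))
E
```

```text
[0.6407 0.1173 0.0549] [ 1.9 -0.8 -0.7  0.3  1.2 -0.2 -2.5  0.7]
[0.63243814 0.04096528 0.29689999]
1 1 [0.6758 0.1543] units [0.217 0.567]
1 -1 [0.6796 0.0844] units [0.236 0.217]
-1 1 [0.6019 0.1503] units [-0.153  0.546]
-1 -1 [0.6057 0.0804] units [-0.134  0.197]
```

```bash

python3 -m crank '[[0,0.1,0.25,0,0.029],[0,0.217,0.5,0,0.058],[0,0.217,0.567,0,0.087],[0,0.217,0.567,0,0.116],[0,0.217,0.567,0,0.118]]'|grep -E "pos|rot"
python3 -m crank '[[0,0,0,-0.25,0],[0,0,0,-0.5,0],[0,0,0,-0.75,0],[0,0,0,-0.8,0],[0,0,0,-0.85,0]]'|grep -E "pos|ft"
python3 -m crank '[[0,0,0,-0.03,0],[0,0,0,-0.06,0],[0,0,0,-0.08,0],[0,0,0,-0.08,0]]'|grep -E "pos|ft"
```

```text
position: [0.6764, 0.1494, 0.2972]
tool_rot: [1.202, 2.901, -0.002]
position: [0.6775, 0.1508, 0.1282]
ft_force: [0.7, 1.0, -0.2]
position: [0.6762, 0.1515, 0.1105]
ft_force: [0.5, -0.5, -1.7]
```

```bash

python3 -m crank '[[1,0,0,0,0],[1,0,0,0,0],[1,0,0,0,0],[1,0,0,0,0],[1,0,0,0,0]]' |grep -E "pos|ft|width"
python3 -m crank '[[1,0,0,0,0],[1,0,0,0,0],[1,0,0,0,0]]' |grep -E "pos|ft|width"
python3 -m crank '[[1,0,0,0.1,0],[1,0,0,0.3,0],[1,0,0,0.6,0],[1,0,0,0.9,0],[1,0,0,0.9,0]]' |grep -E "pos|width"
python3 -m crank '[[1,-0.25,-0.25,0,-0.03],[1,-0.5,-0.5,0,-0.06],[1,-0.75,-0.75,0,-0.09],[1,-1,-1,0,-0.118],[1,-1,-1,0,-0.118]]' |grep -E "pos|width"
python3 -m crank '[[1,-0.25,-0.35,0,0],[1,-0.4,-0.6,0,0],[1,-0.4,-0.6,0,0],[1,-0.4,-0.6,0,0]]' |grep -E "pos|width"
python3 lids.py 8 wrist top
```

```text
position: [0.6762, 0.1515, 0.1106]
ft_force: [0.2, 0.2, 0.2]
grip_width: 0.993
position: [0.6762, 0.1515, 0.1106]
ft_force: [0.6, 0.3, -0.1]
grip_width: 1.0
position: [0.6791, 0.1511, 0.2991]
grip_width: 0.997
position: [0.474, -0.0514, 0.2907]
grip_width: 0.999
position: [0.3954, -0.1701, 0.2907]
grip_width: 0.997
wrist px 320 187 xy mm 396 -147 r 28.9
wrist px 351 46 xy mm 419 -18 r 28.9
top px 385 276 xy mm 396 -148 r 28.2
top px 331 267 xy mm 419 -20 r 27.2
top px 202 261 xy mm 437 290 r 28.6
top px 94 47 xy mm 995 588 r 35.5
34.275 [ 0.3965 -0.1679  0.2908] [-0.56 -0.3   0.73  1.87  0.2   1.5   0.19]
```

```bash

python3 -m crank '[[1,0,0,-0.3,0],[1,0,0.1,-0.6,0],[1,0,0.1,-0.85,0],[1,0,0.1,-0.85,0],[1,0,0.1,-0.85,0]]'
python3 -c "
from h import *
s=get_state();print(s['position'],s['joint_positions'].round(3))"
```

```text
time: 34.9
position: [0.3979, -0.1483, 0.1225]
tool_rot: [2.165, 2.274, 0.002]
ft_force: [0.4, -0.7, 0.4]
grip_width: 0.997
grip_force: 0.0
[ 0.39793137 -0.14825654  0.12246692] [-0.582 -0.171  0.823  2.13   0.138  1.129  0.223]
```

Reach is fine at low height. I'll descend and grip.

```bash

python3 -m crank '[[1,-0.005,0.005,-0.2,0],[1,-0.005,0.005,-0.42,0],[1,-0.005,0.005,-0.43,0],[1,-0.005,0.005,-0.43,0]]'|grep -E "pos|ft"
for i in 1 2; do python3 -m crank '[[0,0,0,0,0],[0,0,0,0,0],[0,0,0,0,0],[0,0,0,0,0],[0,0,0,0,0]]' 15|grep -E "pos|grip"; done
python3 -m crank '[[0,0,0,0.1,0],[0,0,0,0.3,0],[0,0,0,0.6,0],[0,0.1,0,0.9,0],[0,0.2,0,1,0]]'|grep -E "pos|grip"
python3 -m crank '[[0,0.25,0.2,0.2,0],[0,0.5,0.4,0.2,0],[0,0.7,0.6,0.2,0],[0,0.8,0.8,0.2,0],[0,0.8,0.8,0.2,0]]'|grep -E "pos|rot|grip"
```

```text
position: [0.3974, -0.1478, 0.0367]
ft_force: [0.9, 0.1, -0.3]
position: [0.3956, -0.1474, 0.0349]
grip_width: 0.662
grip_force: 15.0
position: [0.3956, -0.1475, 0.0349]
grip_width: 0.661
grip_force: 15.0
position: [0.437, -0.1478, 0.2377]
grip_width: 0.661
grip_force: 15.0
position: [0.596, 0.0186, 0.2719]
tool_rot: [-2.157, -2.282, 0.005]
grip_width: 0.663
grip_force: 15.0
```

```bash

python3 -m crank '[[0,0.2,0.2,0.1,-0.029],[0,0.418,0.33,0.1,-0.058],[0,0.418,0.33,0.1,-0.087],[0,0.418,0.33,0.1,-0.116],[0,0.418,0.33,0.1,-0.133]]'|grep -E "pos|rot"
python3 -m crank '[[0,0,0,-0.25,0],[0,0,0,-0.5,0],[0,0,0,-0.7,0],[0,0,0,-0.8,0],[0,0,0,-0.83,0]]'|grep -E "pos|ft"
python3 - <<'E'
from h import *
C,im=snap("scene","s9"); u,v=w2p(C,[.64,.12,.12]).astype(int)
cv2.imwrite("pics/s9c.png",cv2.resize(im[v-90:v+90,u-120:u+120],(640,480),interpolation=cv2.INTER_CUBIC))
E
```

```text
position: [0.6783, 0.0773, 0.2934]
tool_rot: [2.907, 1.19, -0.004]
position: [0.6784, 0.0795, 0.1288]
ft_force: [-3.4, 4.0, 6.2]
```

View pics/s9c.png

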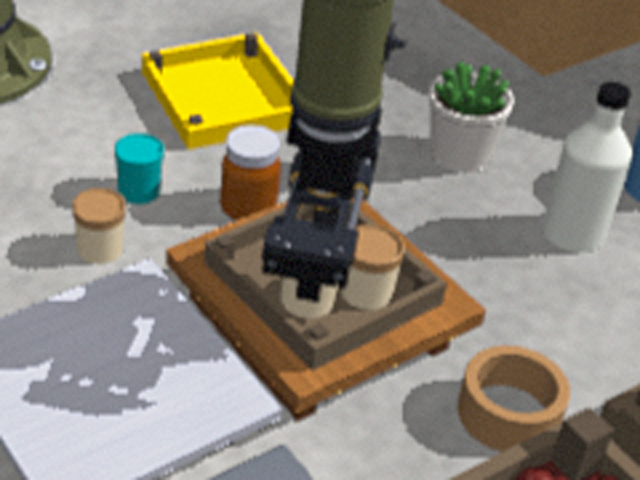

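```bash

python3 -m crank '[[0,0,0,0,0],[0,0,0,0,0]]'
python3 - <<'E'
from h import *
C,im,_=__import__("lids").lids("wrist","w10",.138); 
cv2.imwrite("pics/w10c.png",im)
E
```

```text
time: 39.45
position: [0.6796, 0.0777, 0.1297]
tool_rot: [2.903, 1.197, 0.003]
ft_force: [1.4, -1.3, -1.5]
grip_width: 0.661
grip_force: 15.0
wrist px 319 350 xy mm 659 59 r 30.4
wrist px 319 326 xy mm 674 74 r 32.8
wrist px 189 197 xy mm 678 150 r 30.3
```

View pics/w10.png

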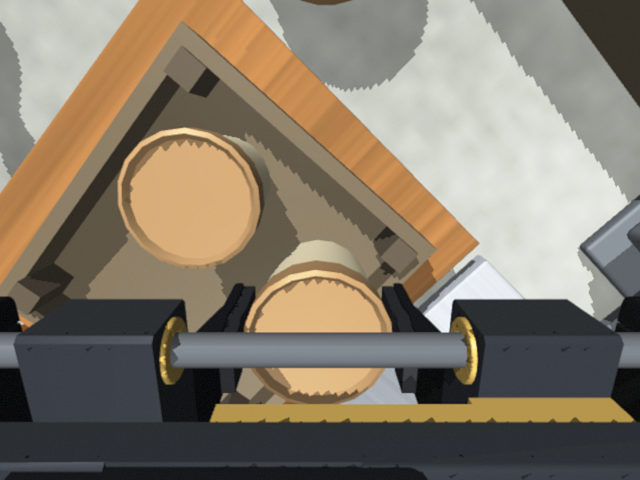

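Tub4 stands well in the tray (190,197). The force was only a transient. I'll shift 5 mm in +y and lower.

```bash

python3 -m crank '[[0,0,0.025,0,0],[0,0,0.025,-0.05,0],[0,0,0.025,-0.08,0],[0,0,0.025,-0.105,0],[0,0,0.025,-0.105,0]]'|grep -E "pos|ft"
for i in 1 2; do python3 -m crank '[[1,0,0,0,0],[1,0,0,0,0],[1,0,0,0,0],[1,0,0,0,0],[1,0,0,0,0]]' |grep -E "pos|ft|width"; done
python3 -m crank '[[1,0,0,0.1,0],[1,0,0,0.3,0],[1,0,0,0.6,0],[1,0,0,0.9,0],[1,0,0,0.9,0]]' |grep -E "pos|width"
python3 -m crank '[[1,-0.25,-0.1,0,0.03],[1,-0.5,-0.2,0,0.06],[1,-0.75,-0.3,0,0.09],[1,-0.95,-0.5,-0.2,0.125],[1,-0.95,-0.5,-0.4,0.133]]' |grep -E "pos|rot"
python3 -m crank '[[1,-0.3,0,-0.1,0],[1,-0.3,0,-0.3,0],[1,-0.3,0,-0.3,0]]' |grep -E "pos|rot"
python3 lids.py 11 wrist top
```

```text
position: [0.6787, 0.0832, 0.1075]
ft_force: [0.1, 0.3, -0.7]
position: [0.6789, 0.0835, 0.1076]
ft_force: [0.1, -0.2, -0.1]
grip_width: 0.995
position: [0.6788, 0.0835, 0.1076]
ft_force: [0.4, -0.0, 0.3]
grip_width: 0.999
position: [0.6815, 0.0823, 0.2955]
grip_width: 1.002
position: [0.4876, -0.0188, 0.208]
tool_rot: [-2.166, -2.273, -0.01]
position: [0.4265, -0.0167, 0.1463]
tool_rot: [-2.166, -2.271, 0.002]
wrist px 308 251 xy mm 419 -16 r 29.8
top px 202 261 xy mm 437 290 r 28.5
top px 287 155 xy mm 702 86 r 31.7
top px 176 59 xy mm 957 370 r 34.0
top px 140 28 xy mm 1045 466 r 35.4
top px 101 6 xy mm 1103 574 r 31.8
43.1 [ 0.4295 -0.0167  0.1485] [-0.96 -0.21  0.86  2.09  0.17  1.19 -0.13]
```

```bash

python3 -m crank '[[1,-0.05,-0.003,-0.1,0],[1,-0.05,-0.003,-0.2,0],[1,-0.05,-0.003,-0.4,0],[1,-0.05,-0.003,-0.56,0],[1,-0.05,-0.003,-0.56,0]]'|grep -E "pos|ft"
for i in 1 2; do python3 -m crank '[[0,0,0,0,0],[0,0,0,0,0],[0,0,0,0,0],[0,0,0,0,0],[0,0,0,0,0]]' 15|grep -E "pos|grip"; done
python3 -m crank '[[0,0,0,0.1,0],[0,0,0,0.3,0],[0,0,0,0.6,0],[0,0.1,0,0.9,0],[0,0.2,0,1,0]]'|grep -E "pos|grip"
python3 -m crank '[[0,0.2,0.1,0.3,0],[0,0.4,0.2,0.3,0],[0,0.6,0.3,0.3,0],[0,0.6,0.3,0.3,0]]'|grep -E "pos|rot|grip"
```

```text
position: [0.4184, -0.0182, 0.035]
ft_force: [-0.2, -0.6, -0.3]
position: [0.4193, -0.0169, 0.0362]
grip_width: 0.659
grip_force: 15.0
position: [0.4193, -0.0169, 0.0361]
grip_width: 0.665
grip_force: 15.0
position: [0.4608, -0.0169, 0.239]
grip_width: 0.659
grip_force: 15.0
position: [0.5802, 0.0464, 0.2923]
tool_rot: [2.162, 2.277, -0.013]
grip_width: 0.664
grip_force: 15.0
```

```bash

python3 -m crank '[[0,0.128,0.18,0,0.029],[0,0.128,0.18,0,0.058],[0,0.128,0.18,0,0.087],[0,0.128,0.18,0,0.116],[0,0.128,0.18,0,0.118]]'|grep -E "pos|rot"
python3 -m crank '[[0,0,0,-0.25,0],[0,0,0,-0.5,0],[0,0,0,-0.65,0],[0,0,0,-0.75,0],[0,0,0,-0.75,0]]'|grep -E "pos|ft"
python3 -m crank '[[0,0,0,0,0],[0,0,0,0,0]]'
```

```text
position: [0.6037, 0.078, 0.2958]
tool_rot: [-1.2, -2.903, -0.001]
position: [0.6035, 0.0787, 0.1447]
ft_force: [0.7, 0.0, -0.5]
time: 47.6
position: [0.6054, 0.0789, 0.1471]
tool_rot: [1.197, 2.903, 0.003]
ft_force: [0.0, 0.4, -1.0]
grip_width: 0.661
grip_force: 15.0
```

```bash

python3 -m crank '[[0,0,0.005,-0.06,0],[0,0,0.005,-0.12,0],[0,0,0.005,-0.17,0],[0,0,0.005,-0.19,0],[0,0,0.005,-0.19,0]]'|grep -E "pos|ft"
for i in 1 2; do python3 -m crank '[[1,0,0,0,0],[1,0,0,0,0],[1,0,0,0,0],[1,0,0,0,0],[1,0,0,0,0]]' |grep -E "pos|ft|width"; done
python3 -m crank '[[1,0,0,0.1,0],[1,0,0,0.3,0],[1,0,0,0.6,0],[1,0,0,0.9,0],[1,0,0,0.9,0]]' |grep -E "pos|width"
python3 -m crank '[[1,-0.2,0.25,0,-0.03],[1,-0.4,0.5,0,-0.06],[1,-0.6,0.75,0,-0.09],[1,-0.84,1,0,-0.118],[1,-0.84,1,0,-0.118]]' |grep -E "pos|rot"
python3 lids.py 12 wrist top
```

```text
position: [0.6041, 0.0797, 0.1081]
ft_force: [-3.4, -0.1, 5.7]
position: [0.6044, 0.0799, 0.1075]
ft_force: [0.2, 0.3, -0.3]
grip_width: 0.993
position: [0.6044, 0.0799, 0.1076]
ft_force: [-0.7, 0.2, 0.2]
grip_width: 0.999
position: [0.6074, 0.0792, 0.2946]
grip_width: 0.999
position: [0.4353, 0.2805, 0.2878]
tool_rot: [-2.174, -2.268, -0.001]
wrist px 320 198 xy mm 437 293 r 29.1
top px 202 261 xy mm 437 290 r 28.8
top px 288 184 xy mm 626 84 r 32.5
top px 287 155 xy mm 703 87 r 32.8
top px 94 47 xy mm 995 588 r 35.5
top px 142 25 xy mm 1055 460 r 34.7
50.825 [0.4312 0.2858 0.2874] [-1.39 -0.01  0.76  1.7   0.    1.45 -0.57]
```

```bash

python3 -m crank '[[1,0.03,0.03,-0.25,0],[1,0.03,0.03,-0.5,0],[1,0.03,0.03,-0.75,0],[1,0.03,0.03,-0.8,0],[1,0.03,0.03,-0.8,0]]'|grep -E "pos|ft"
python3 -m crank '[[1,0,0,0,0],[1,0,0,-0.2,0],[1,0,0,-0.45,0],[1,0,0,-0.45,0]]'|grep -E "pos|ft"
for i in 1 2; do python3 -m crank '[[0,0,0,0,0],[0,0,0,0,0],[0,0,0,0,0],[0,0,0,0,0],[0,0,0,0,0]]' 15|grep -E "pos|grip"; done
python3 -m crank '[[0,0,0,0.1,0],[0,0,0,0.3,0],[0,0,0,0.6,0],[0,0,0,0.9,0],[0,0,0,1,0]]'|grep -E "pos|grip"
python3 -m crank '[[0,0.2,-0.2,0.2,0],[0,0.4,-0.4,0.3,0],[0,0.6,-0.6,0.3,0],[0,0.75,-0.6,0.3,0],[0,0.75,-0.6,0.3,0]]'|grep -E "pos|rot|grip"
```

```text
position: [0.443, 0.2857, 0.1284]
ft_force: [0.2, -0.1, 1.5]
position: [0.4409, 0.2848, 0.0362]
ft_force: [0.5, -0.4, 1.3]
position: [0.4425, 0.2865, 0.0385]
grip_width: 0.662
grip_force: 15.0
position: [0.4425, 0.2865, 0.0385]
grip_width: 0.661
grip_force: 15.0
position: [0.4443, 0.2866, 0.2415]
grip_width: 0.661
grip_force: 15.0
position: [0.5938, 0.1646, 0.2964]
tool_rot: [2.17, 2.269, -0.003]
grip_width: 0.663
grip_force: 15.0
```

```bash

python3 -m crank '[[0,0.03,-0.085,0,-0.029],[0,0.03,-0.085,0,-0.058],[0,0.03,-0.085,0,-0.087],[0,0.03,-0.085,0,-0.116],[0,0.03,-0.085,0,-0.133]]'|grep -E "pos|rot"
python3 -m crank '[[0,0,0,-0.25,0],[0,0,0,-0.5,0],[0,0,0,-0.65,0],[0,0,0,-0.75,0],[0,0,0,-0.75,0]]'|grep -E "pos|ft"
python3 -m crank '[[0,0,0,0,0],[0,0,0,0,0]]'
python3 - <<'E'
from h import *
C,im=snap("wrist","w13"); C2,im2=snap("scene","s13"); u,v=w2p(C2,[.64,.12,.12]).astype(int)
cv2.imwrite("pics/b13.png",np.hstack([cv2.resize(im,(400,300)),cv2.resize(im2[v-60:v+60,u-80:u+80],(400,300))]))
E
```

```text
position: [0.5974, 0.1497, 0.2973]
tool_rot: [-2.905, -1.194, 0.001]
position: [0.5973, 0.1494, 0.1466]
ft_force: [-0.2, -0.4, -1.1]
time: 55.95
position: [0.5994, 0.149, 0.1491]
tool_rot: [2.904, 1.199, 0.004]
ft_force: [0.5, -0.4, -1.4]
grip_width: 0.66
grip_force: 15.0
```

View pics/b13.png

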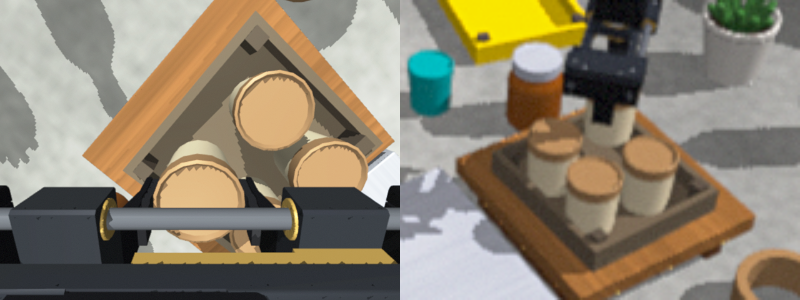

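```bash

python3 -m crank '[[0,0,0,-0.06,0],[0,0,0,-0.12,0],[0,0,0,-0.16,0],[0,0,0,-0.18,0],[0,0,0,-0.185,0]]'|grep -E "pos|ft"
for i in 1 2; do python3 -m crank '[[1,0,0,0,0],[1,0,0,0,0],[1,0,0,0,0],[1,0,0,0,0],[1,0,0,0,0]]' |grep -E "pos|ft|width"; done
python3 -m crank '[[1,0,0,0.1,0],[1,0,0,0.3,0],[1,0,0,0.6,0],[1,0,0,0.9,0],[1,0,0,0.9,0]]' |grep -E "pos|width"
python3 -m crank '[[1,0,0.25,0,0.03],[1,0.1,0.5,0,0.06],[1,0.21,0.55,0,0.09],[1,0.21,0.55,0,0.12],[1,0.21,0.55,0,0.129]]' |grep -E "pos|rot"
python3 -m crank '[[1,0,0,0,0],[1,0,0,0,0]]' |grep -E "pos|rot"
python3 - <<'E'
from h import *
from lids import lids
C,im,o=lids("top","t14",.138); print(get_state()["position"],get_state()["joint_positions"].round(2))
cv2.imwrite("pics/t14c.png",cv2.resize(im[110:270,190:450],(780,480),interpolation=cv2.INTER_CUBIC))
E
```

```text
position: [0.5984, 0.1487, 0.1106]
ft_force: [-2.2, -2.0, 3.1]
position: [0.5984, 0.1489, 0.1106]
ft_force: [-0.1, 0.7, -0.8]
grip_width: 0.993
position: [0.5984, 0.1489, 0.1106]
ft_force: [0.0, -1.1, 1.3]
grip_width: 0.999
position: [0.6013, 0.1481, 0.2973]
grip_width: 0.999
position: [0.6405, 0.2585, 0.2905]
tool_rot: [2.193, 2.249, -0.001]
position: [0.6403, 0.2588, 0.2907]
tool_rot: [2.198, 2.245, -0.0]
top px 257 186 xy mm 601 150 r 30.9
top px 288 184 xy mm 606 79 r 29.7
top px 287 155 xy mm 677 81 r 30.0
[0.64031457 0.25886201 0.29067581] [-1.    0.49  0.88  1.25 -0.37  1.56 -0.16]
```

View pics/t14c.png

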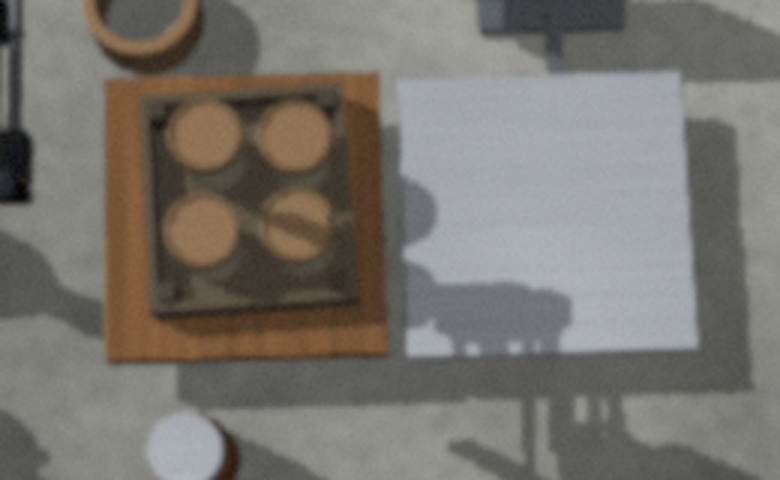

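All four tubs stand in the tray (lids at (203,135), (295,135), (200,230) and (297,225) in the crop). I'll lower the open fingers behind the tray's +y wall and push.

```bash

python3 -m crank '[[1,0,0,-0.25,0],[1,0,0,-0.5,0],[1,0,0,-0.75,0],[1,0,0,-0.9,0],[1,0,0,-0.9,0]]' |grep -E "pos|ft"
python3 -m crank '[[1,0,0,0,0],[1,0,0,-0.08,0],[1,0,0,-0.155,0],[1,0,0,-0.155,0]]' |grep -E "pos|ft"
python3 -m crank '[[1,0,-0.05,0,0],[1,0,-0.1,0,0],[1,0,-0.15,0,0],[1,0,-0.2,0,0],[1,0,-0.22,0,0]]' |grep -E "pos|ft"
python3 -m crank '[[1,0,-0.05,0,0],[1,0,-0.1,0,0],[1,0,-0.15,0,0],[1,0,-0.2,0,0],[1,0,-0.2,0,0]]' |grep -E "pos|ft"
python3 -m crank '[[1,0,-0.05,0,0],[1,0,-0.1,0,0],[1,0,-0.15,0,0],[1,0,-0.2,0,0],[1,0,-0.2,0,0]]'
python3 - <<'E'
from h import *
from lids import lids
lids("top","t15",.138); print(get_state()["position"])
E
```

```text
position: [0.6384, 0.2586, 0.1079]
ft_force: [-0.2, 0.1, 0.2]
position: [0.6392, 0.2587, 0.0776]
ft_force: [-0.6, -0.8, -0.2]
position: [0.6408, 0.2161, 0.08]
ft_force: [2.1, 4.8, -1.0]
position: [0.6405, 0.1758, 0.0799]
ft_force: [-0.5, 3.0, 1.5]
time: 62.48
position: [0.6405, 0.1356, 0.0798]
tool_rot: [-2.195, -2.247, -0.001]
ft_force: [0.1, 3.4, 2.3]
grip_width: 0.997
grip_force: 1.6
top px 291 187 xy mm 598 73 r 24.3
top px 323 185 xy mm 603 0 r 27.1
top px 322 157 xy mm 672 0 r 30.7
top px 293 156 xy mm 670 66 r 29.1
[0.64048978 0.13557558 0.0798724 ]
```

```bash

for i in 1 2; do
python3 -m crank '[[1,0,-0.05,0,0],[1,0,-0.1,0,0],[1,0,-0.15,0,0],[1,0,-0.2,0,0],[1,0,-0.2,0,0]]'|grep -E "pos|ft"; done
python3 - <<'E'
from h import *
from lids import lids
lids("top","t16",.134); C2,im2=snap("scene","s16"); u,v=w2p(C2,[.64,-.04,.1]).astype(int)
cv2.imwrite("pics/s16.png",cv2.resize(im2[v-90:v+90,u-120:u+120],(640,480),interpolation=cv2.INTER_CUBIC))
E
```

```text
position: [0.6407, 0.096, 0.0803]
ft_force: [-0.0, 4.0, 2.3]
position: [0.6399, 0.0536, 0.0791]
ft_force: [0.9, 1.1, -1.4]
top px 328 187 xy mm 598 -11 r 24.3
top px 360 186 xy mm 603 -86 r 27.5
top px 359 158 xy mm 670 -85 r 30.4
top px 330 156 xy mm 671 -19 r 30.2
```

View pics/s16.png

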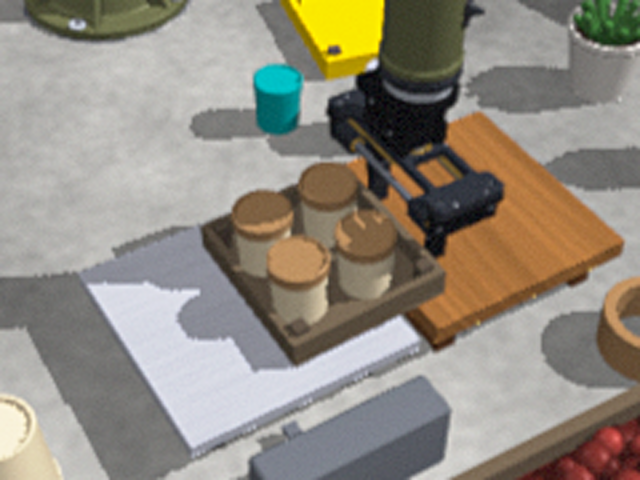

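The tray has tilted slightly onto the platform as expected, with all tubs upright. Continue pushing.

```bash

python3 -m crank '[[1,0,-0.04,-0.01,0],[1,0,-0.08,-0.02,0],[1,0,-0.12,-0.025,0],[1,0,-0.16,-0.025,0],[1,0,-0.2,-0.025,0]]'|grep -E "pos|ft"
python3 -m crank '[[1,0,-0.03,0,0],[1,0,-0.06,0,0],[1,0,-0.09,0,0],[1,0,-0.12,0,0],[1,0,-0.12,0,0]]'|grep -E "pos|ft"
python3 - <<'E'
from h import *
from lids import lids
lids("top","t17",.130)
E
```

```text
position: [0.6411, 0.0176, 0.0751]
ft_force: [-0.5, 7.3, 5.4]
position: [0.641, -0.0075, 0.075]
ft_force: [0.9, 4.4, 2.3]
top px 352 187 xy mm 599 -68 r 23.9
top px 384 185 xy mm 604 -143 r 27.0
top px 383 158 xy mm 672 -142 r 30.7
top px 354 157 xy mm 671 -76 r 28.0
```

```bash

python3 -m crank '[[1,0,-0.03,0,0],[1,0,-0.06,0,0],[1,0,-0.08,0,0],[1,0,-0.08,0,0]]'|grep -E "pos|ft"
python3 -m crank '[[1,0,0.05,0,0],[1,0,0.1,0,0],[1,0,0.2,0,0],[1,0,0.3,0.2,0],[1,0,0.3,0.5,0]]'|grep -E "pos|ft"
python3 -m crank '[[1,0,0.2,0.3,0],[1,0,0.3,0.6,0],[1,0,0.5,0.6,0],[1,0,0.7,0.6,0],[1,0,0.7,0.6,0]]'|grep -E "pos|ft"
python3 - <<'E'
from h import *
from lids import lids
C,im,_=lids("top","t18",.130); C2,im2=snap("scene","s18")
cv2.imwrite("pics/b18.png",np.hstack([cv2.resize(im[115:245,300:440],(430,400),interpolation=cv2.INTER_CUBIC),cv2.resize(im2[190:390,140:325],(370,400))]))
E
```

```text
position: [0.641, -0.0231, 0.075]
ft_force: [0.1, 5.8, 3.5]
position: [0.6389, 0.0394, 0.1734]
ft_force: [1.0, -0.4, 0.5]
position: [0.6394, 0.1818, 0.2936]
ft_force: [-1.1, -0.9, -0.3]
top px 391 186 xy mm 601 -158 r 30.6
top px 358 186 xy mm 604 -83 r 28.9
top px 390 158 xy mm 672 -157 r 32.0
top px 360 156 xy mm 676 -89 r 31.5
```

View pics/b18.png

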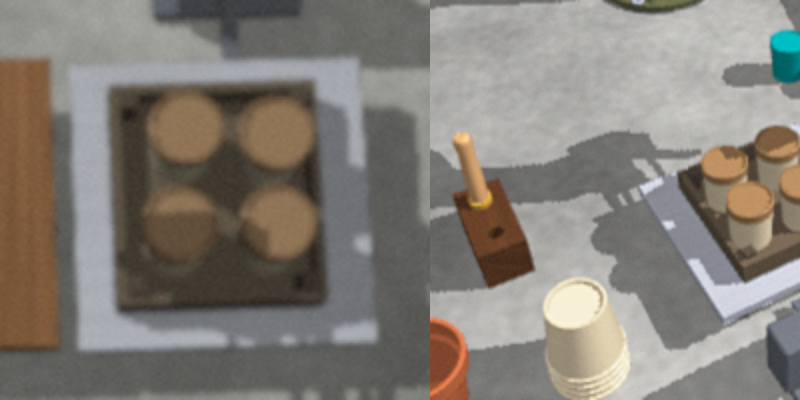

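The tray sits centred and square on the platform: rim cols 110–322 and platform cols 72–372 in the left view. All four tubs are upright, the scraper stands in its block, and the arm is clear, so I'm handing in.

```bash
python3 -m crank '[[1,0,0,0,0],[1,0,0,0,0],[1,0,0,0,0],[1,0,0,0,0]]'|grep -E "time|pos"; python3 -c "
from bench import close_job; print(close_job())"
```

```text
time: 67.53
position: [0.6405, 0.1746, 0.2946]
the job is handed in; nothing more can be done
None
```

I handed the job in at 67.5 s: the gap is scraped, the scraper is back in its block, and the tray with all four tubs upright stands centred and square on the scale; the hand-in call returned no verdict.

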